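Square a rebound book in the pedal press and nip it

ROBOT

A 7-joint arm with a two-finger parallel gripper is mounted at the origin on the work surface. World frame = base frame: x ahead of the robot, y to its left, z up, the work surface at z = 0. Lengths are in mm, angles in rad, forces in N, time in s.
With the tool pointing down it reaches from about 400 to 875 mm from the base axis. Payload 4.4 kg.
Tool frame: the origin (TCP) lies between the finger pads; the fingertips stand 17 mm ahead of it and the grasp point (between the pads) lies 2 mm behind it; z points along the fingers, y is the line along which they close (so a half turn about z gives the same grasp; the last joint's range is limited). The gripper opens to 85 mm and grips with 20 to 120 N. Pads are 22 mm wide; open, the fingers measure 114 mm over their backs; the gripper's body (76 mm by 85 mm) begins 54 mm behind the grasp point. The pads swing forward as they close: fully open they stand 13 mm farther back than shut.
Start: joints at [1.093, 0.628, 0.038, 1.517, -0.027, 0.996, -0.02], TCP at [260.196, -595.664, 248.313] pointing down, gripper open.
Joint ranges: [-3.06, 3.06], [-0.37, 2.12], [-1.25, 1.32], [0.18, 2.47], [-1.1, 4.24], [0.23, 1.98], [-2.94, 2.94]. Speed limits (rad/s): [2.57, 2.57, 3.14, 3.14, 3.14, 3.14, 3.14].

INTERFACE

Orientations are given as [roll, pitch, yaw] about the fixed x, y, z axes, in that order (R = Rz(yaw) Ry(pitch) Rx(roll)).
In Python, from cell import sensors, get_image, ctrl gives the robot as it stands.
- The arm moves only by the tool send_rows, never from a script. Its argument "series" is a list of rows, each a list of 3 entries, a list of its own where there are three numbers: the finger opening in mm, from 0 to 85.4, then the shift along the world's x, y, z in units of 60 mm (1.0 is 60 mm), then the turn, a rotation vector about the world's x, y, z in units of 5 degrees (1.0 is 5 degrees). A call has 1 to 8 rows; each row shifts and turns the commanded pose from where the row before left it; what a row does not reach is not made up. A row lasts 1/8 s, in which the tool goes at most 62.5 mm and 10.7 degrees, less where a joint would pass 70% of its speed; a pose out of reach is approached as far as the arm can. A call is refused whole if a number of a shift passes 1 or a number of a turn 1, either way. A call with a gripper value outside its range is refused whole. The fingers move at their own pace and stop on an object; the grip force is fixed at half the most. Time passes only in rows, so rows that do not move let the fingers close. It gives the time, the measured TCP pose, the force, the opening and the grip force at its end, in the units of the state.
- sensors.read_state(): the state, without advancing time (a new reading comes with each control period).
- get_image(name): name is "side" or "top" or "wrist"; returns a dict with "img" (384x512x3 uint8, red, green, blue), "depth" (384x512 float32, mm along the optical axis (not along the pixel's ray), 0 where there is no reading), "vfov" (degrees; the focal length in pixels is half the picture's height over the tangent of half this angle, whatever the lens; pixels are square), "cx", "cy" (the principal point, pixels), "world_to_cam" (4x4, takes a point from world to camera coordinates). Camera axes: x right, y down, z forward; pixel columns grow to the right and rows downward; lengths in mm; the calibration is good to about 2 mm. A picture is of the moment at which its call begins.
- ctrl.finish_job(): hands the job in; it is judged then, once.
The state is a dict: "clock": time; "qpos": joint angles; "qd": joint speeds; "tau": joint torques, N m; "eef_pos": TCP position; "tool_rot": TCP orientation; "force": force on the tool from outside, world axes, zero at the start; "torque": the same for the moment, N m; "width": finger opening in mm; "gripper_force": force on a finger pad.
Only numpy, scipy, OpenCV 4.12 (cv2) and the standard library are available. Lean on these libraries where they do the work, as an engineer would, in place of code of your own. Each camera call takes 0.05 s, during which the arm holds its last target. There are 200 camera calls.

TASK

A book lies loose and askew in the bench press: slide the carriage up until the book is square and snug against the fence. Then press the pedal down until it goes no further and the platen bears firmly on the book, without forcing it (a push of about 20 N), hold it so for two seconds, and let the pedal come up gently, leaving the carriage snug against the book. Do not touch the books or the platen with the gripper, and leave the waiting book and everything else on the bench where it is.

Things in the scene. Friction and masses are not known exactly. Their poses are not given: they have to be found in the camera images.
- press: the bench nipping press, a white steel bed 240 mm (x) by 390 mm (y), 20 mm high, with a gantry 200 mm high at its far side carrying the platen. Origin on the table under the bed (the bed spans x -120..120, y -150..240 mm); x points away from the robot at yaw 0, y along the carriage's travel away from the fence. Fixed to the table, yaw within 0.12.
- fence (a point): the middle of the fence's face at bed level (press x 0, y -130, z 20 mm); axes as the press. The fence is an aluminium bar 200 mm long along x, 26 mm above the bed; its face looks to +y, towards the book.
- carriage: the sliding gauge, an aluminium cross-bar with a black upright grip, running on the bed along the press's y, up to 150 mm towards the fence (-y) from its farthest place; light friction. Origin as point carriage_face; axes as the press.
- carriage_face (a point): the middle of the carriage's flat pushing face (140 mm along x, 32 mm high) at bed level; it faces -y, towards book and fence. Its y in the fence's frame is the free width between the two.
- carriage_grip (a point): grip point on the carriage: centre of the upper part of the black upright block, 30 mm (x) by 24 mm (y), whose top is 18 mm above this point and which is free down to 40 mm below it. It lies 45 mm behind the pushing face.
- pedal (a joint): pedal angle, rad: 0 up, grows as pressed, mechanical limit 0.37. A spring pushes it up: about 5 N at the pad to start it, about 11 N at 0.3. It lowers the platen 10 mm for each 0.1 rad, and so comes to a stop when the platen lands on the book. Left to itself it snaps back.
- pedal_pad (a point): the top of the black ribbed rubber pad of the pedal, 100 mm from the hinge, at the middle of its width. The pedal is a plate 145 mm long (x) and 82 mm wide (y), hinged along y at its far (+x) edge 24 mm above the table, leaning up towards the robot by 0.42 rad when up; it stands beside the press beyond the fence (-y). The pad goes about 30 mm down at most.
- platen: steel pressing plate 170 mm (x) by 110 mm (y), 12 mm thick, guided straight up and down over the bed beside the fence, moved by the pedal. Origin at the centre of its lower face, 60 mm above the bed when up.
- thick_book: brown book 210 mm (x) by 170 mm (y), 45 mm thick, 0.5 to 0.9 kg. Origin at the centre of its underside; its spine is at -y. Either this or the thin book lies on the press bed between fence and carriage; the other waits on a wooden board to the left of the press.
- thin_book: brown book 190 mm (x) by 140 mm (y), 30 mm thick, 0.3 to 0.5 kg. Origin at the centre of its underside; its spine is at -y.
- weight_a: dark iron weight, 56 mm across, 70 mm high, in front of the press; origin under its centre. Bystander.
- weight_b: dark iron weight like the other. Bystander.
- paste_jar: jar 68 mm across, 75 mm high, to the right of the pedal; origin under its centre. Bystander.
- jar_lid: round lid 70 mm across, 16 mm high, in front of the press. Bystander.
- brush: paste brush 200 mm long lying on the table. Bystander.
- bone_folder: pale flat folder 150 mm long, 6 mm high, lying on the table. Bystander.
There are look-alikes about, which are no part of the job. Leave any red look-alike of the thin_book alone.

How it is judged:
By the outcome, as a careful person would: the job done as asked, in the order asked, and still so for the second after the job is handed in, with the robot touching nothing.
It also fails if it takes over 54 s, if anything falls off the work surface, if the arm or the gripper's body presses on something with over 40 N, if the wrist force passes 120 N, or if a joint passes its speed limit or range.

## Working session

There is one attempt and no reset: what is moved stays moved. The work goes in short steps, Python scripts to look and compute and a tool call to move; the robot and the scene stay as the last step left them, time stands still between calls to the robot, and variables do not carry over. Pictures are saved under pics/ and viewed, at most 10 in all, crops included, and the job is handed in when it is done.

Besides the shell and the picture viewer there is one more tool, called by a JSON object that holds its "api" and its "payload". send_rows: Moves the arm, as the interface text tells. Its arguments: {"type":"object","properties":{"series":{"type":"array"}},"required":["series"]}

```bash
mkdir -p pics; cat > h.py <<'E'
import numpy as np, cv2
from cell import sensors, get_image, ctrl
def cam(name):
    d=get_image(name); h=d["img"].shape[0]
    d["f"]=h/2/np.tan(np.radians(d["vfov"])/2); d["T"]=np.array(d["world_to_cam"]); return d
def save(d,n,crop=None,s=1):
    im=d["img"][:,:,::-1]
    if crop: x0,y0,x1,y1=crop; im=im[y0:y1,x0:x1]
    cv2.imwrite("pics/"+n,cv2.resize(im,None,fx=s,fy=s,interpolation=cv2.INTER_CUBIC))
def ray(d,u,v):
    R=d["T"][:3,:3];t=d["T"][:3,3]
    return -R.T@t, R.T@np.array([(u-d["cx"])/d["f"],(v-d["cy"])/d["f"],1])
def onz(d,u,v,z):
    o,r=ray(d,u,v); return o+r*(z-o[2])/r[2]
def bydepth(d,u,v):
    o,r=ray(d,u,v); return o+r*d["depth"][int(round(v)),int(round(u))]
def cloud(d):
    h,w=d["depth"].shape; v,u=np.mgrid[:h,:w]; z=d["depth"]
    P=np.stack([(u-d["cx"])/d["f"]*z,(v-d["cy"])/d["f"]*z,z],-1)
    return (P-d["T"][:3,3])@d["T"][:3,:3]
E
python3 - <<'E'
from h import *
s=sensors.read_state(); print(s)
a=[]
for n in("side","top"):
    d=cam(n); print(n,d["f"],d["cx"],d["cy"],ray(d,256,192)); a.append(d)
    save(d,n+"0.png",None,1.55)
    np.save(n+"0.npy",d,allow_pickle=True)
E
```

```text
{'clock': 0.0, 'qpos': array([ 1.09322248,  0.62932368,  0.03844516,  1.51833985, -0.02701867,
        0.99626853, -0.02002751]), 'qd': array([-0.00102214,  0.0013043 , -0.00102077, -0.00035388, -0.0012048 ,
        0.00161055, -0.00117948]), 'tau': array([-9.78462231e-05, -5.63403189e+01,  1.22618482e+00, -1.93445671e+01,
        1.10363035e-02,  1.05649960e-02, -4.28250544e-06]), 'eef_pos': array([ 259.95751659, -595.13579793,  247.41264103]), 'tool_rot': array([-3.13977115e+00,  8.38206745e-06,  4.11734235e-01]), 'force': array([0.38803199, 0.80456279, 0.44368833]), 'torque': array([-0.08429595, -0.01198688,  0.00081377]), 'gripper_force': 0.0, 'width': 85.2029729986471}
side 447.9039159242452 254.55658132312868 190.1279926714303 (array([-215.94497091,  985.15192113,  927.21008631]), array([ 0.47015648, -0.66239842, -0.58327443]))
top 378.6120369745937 253.0868577016577 188.64367594928356 (array([ 310.47939737,   44.23034866, 1076.41408583]), array([ 0.14202416, -0.02055971, -0.98971927]))
```

View pics/top0.png

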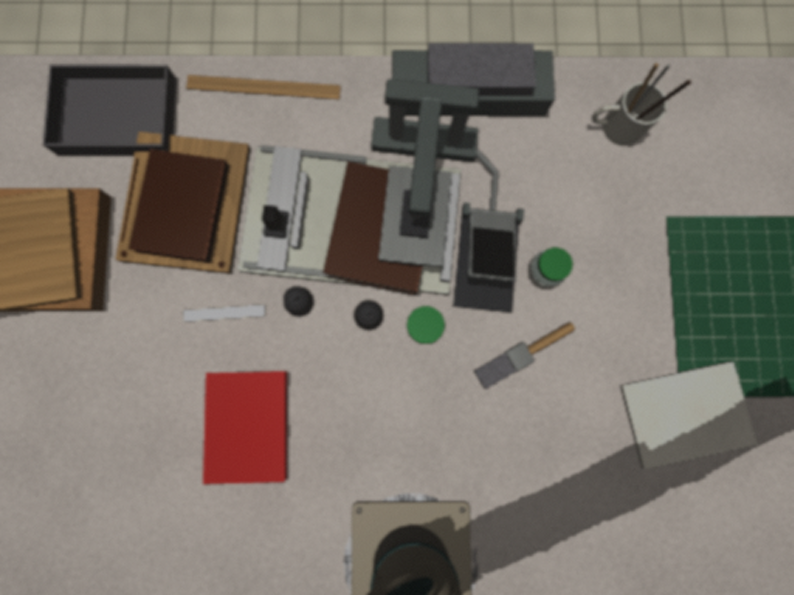

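View pics/side0.png

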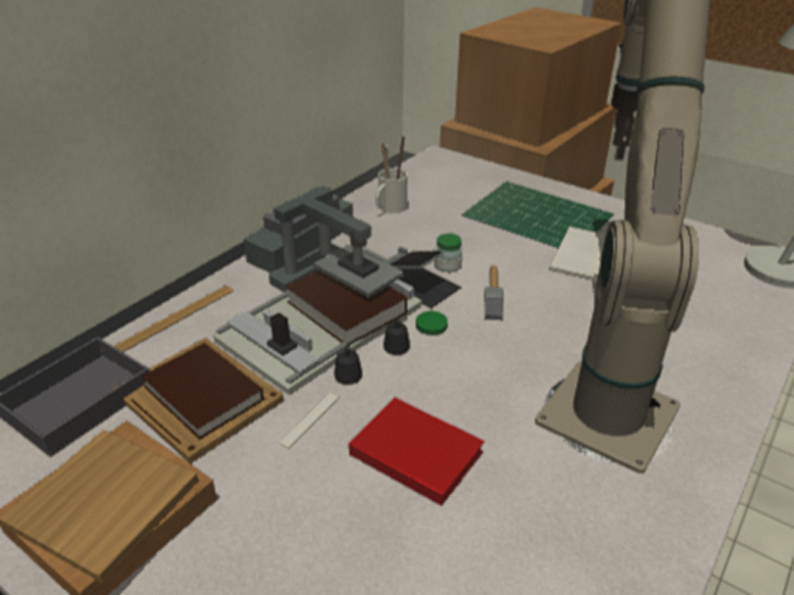

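The top view shows the press bed at zoomed pixels (240–460, 150–290), the carriage with its black grip at (275,217), and a brown book askew under the platen. The fence is at (452,225), and the pedal with its black pad at (493,252). The waiting book is on a board at (180,205).
The side view shows the grip at (281,330), the two iron weights at (347,365) and (397,336), and the red look-alike at (417,448).

Possible mix-ups (top view pixels):
- **Grip:** the black upright at (275,217), or the dark weights at (298,300) and (368,315). I choose the upright on the aluminium cross-bar.
- **Book:** the one on the bed at (370,230), the waiting one at (180,205), or the red one at (245,428). I choose the one on the bed.
- **Pedal pad:** the ribbed pad at (493,252), or the dark plate below it at (485,295). I choose the pad.

```bash
python3 - <<'E'
from h import *
t=np.load("top0.npy",allow_pickle=True).item(); s=np.load("side0.npy",allow_pickle=True).item()
C=cloud(t); im=t["img"].astype(int); 
def blob(d,x0,y0,x1,y1,mask,n):
    m=np.zeros(mask.shape,np.uint8); m[y0:y1,x0:x1]=mask[y0:y1,x0:x1]
    k,l,st,ce=cv2.connectedComponentsWithStats(m); i=1+st[1:,4].argmax()
    print(n,st[i],ce[i]); return l==i
k=im.max(2)
g=blob(t,165,125,195,155,k<45,"grip top")
P=C[g]; print("z pct",np.percentile(P[:,2],[5,50,90,97])); hi=P[P[:,2]>np.percentile(P[:,2],90)-6]; print("grip top c",hi.mean(0),hi.min(0),hi.max(0))
p=blob(t,298,140,340,185,k<35,"pad")
P=C[p]; r=cv2.minAreaRect(np.argwhere(p)[:,::-1].astype(np.float32)); print(r)
for q in cv2.boxPoints(r): print("pad corner",q,onz(t,*q,65))
A=np.c_[P[:,:2],np.ones(len(P))]; co=np.linalg.lstsq(A,P[:,2],rcond=None)[0]; print("pad plane",co,P.mean(0),P.min(0),P.max(0))
# bed/fence: white, by height
C2=cloud(s)
ks=s["img"].max(2)
g2=blob(s,165,195,200,232,ks<50,"grip side"); P=C2[g2]; print(np.percentile(P,[3,50,97],axis=0))
# brown book
h=cv2.cvtColor(t["img"],cv2.COLOR_RGB2HSV); br=((im[:,:,0]-im[:,:,2])>15)&(im[:,:,0]<110)
b=blob(t,200,95,275,195,br.astype(np.uint8),"book"); P=C[b]; print("book z",np.percentile(P[:,2],[5,50,95]))
c=max(cv2.findContours(b.astype(np.uint8),0,2)[0],key=cv2.contourArea); 
for q in cv2.approxPolyDP(c,3,True)[:,0]: print("book",q,onz(t,*q,np.median(P[:,2])))
save(t,"crop.png",(145,80,345,205),4); save(s,"crops.png",(130,110,310,260),4)
E
```

```text
grip top [170 134  15  16 184] [176.93478261 141.65217391]
z pct [ 45.57521479  91.66394806 108.61818868 110.07947584]
grip top c [585.5699042  233.91384771 132.89375142] [310.47939737  44.23034866 102.64566999] [ 605.35698235  250.76014652 1076.41408583]
pad [305 148  26  30 682] [317.79032258 162.63636364]
((318.00128173828125, 162.47506713867188), (25.41824722290039, 28.31463050842285), 2.862405300140381)
pad corner [304.60104 175.98006] [ 499.43065757 -109.25483257   65.        ]
pad corner [306.01498 147.70076] [ 578.57654802 -115.05690742   65.        ]
pad corner [331.40152 148.97008] [ 574.97006458 -185.00830758   65.        ]
pad corner [329.98758 177.24937] [ 495.83894878 -178.39785999   65.        ]
pad plane [  -1.62972645    1.66529862 1189.34642423] [ 532.96188199 -143.14290352   82.38867089] [ 310.47939737 -180.35803411   50.61739729] [ 581.46122263   44.23034866 1076.41408583]
grip side [173 203  18  26 253] [180.90118577 215.41106719]
[[569.85911106 233.66411153  39.77296156]
 [582.68752491 251.29897636  71.1847443 ]
 [605.65368225 261.64470939 108.06043355]]
book [ 209  104   64   86 2781] [235.13807983 150.18015102]
book z [61.21997159 64.71660299 67.92128124]
book [224 104] [704.36088406 111.54746232  64.71660299]
book [209 175] [502.4840654  150.58765656  64.71660299]
book [269 188] [466.53030765 -12.01308803  64.71660299]
book [272 172] [510.60495882 -20.62079261  64.71660299]
book [243 167] [524.56564257  58.34079386  64.71660299]
book [250 110] [686.92107391  38.89368179  64.71660299]
```

View pics/crop.png

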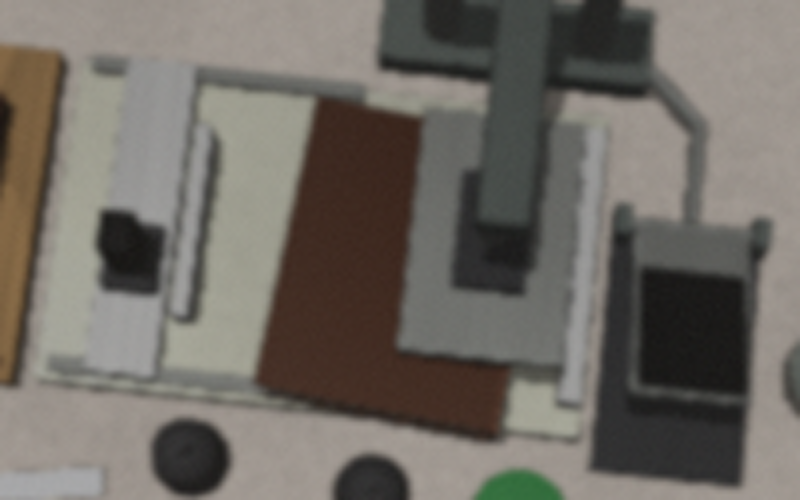

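View pics/crops.png

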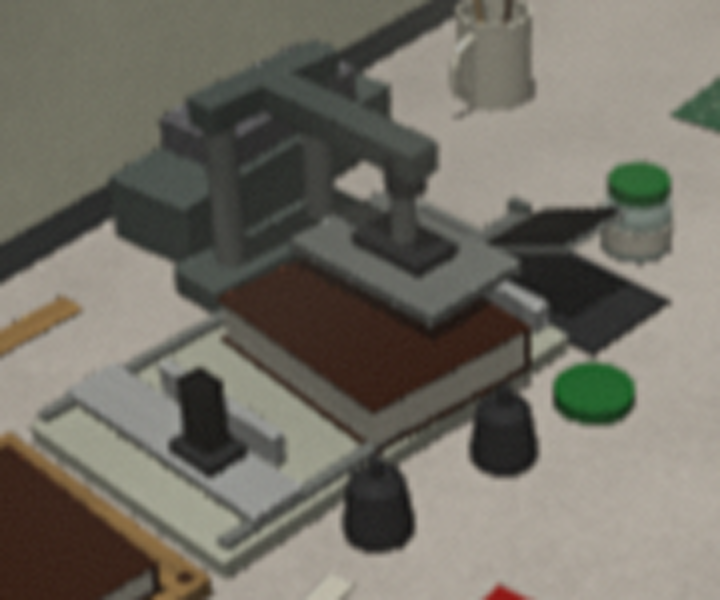

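The crops show the grip top at crop pixel (118,231) on the bar, the platen at (490,240) over the brown book, the fence at (583,260), and the pad at (693,330). The book's top is at about 65 mm, so it is the thick book. Next I measure the grip, carriage face, fence and yaw more exactly.

```bash
python3 - <<'E'
from h import *
t=np.load("top0.npy",allow_pickle=True).item(); s=np.load("side0.npy",allow_pickle=True).item()
for d,n,box in((t,"top",(165,125,195,155)),(s,"side",(165,195,205,235))):
    C=cloud(d); x0,y0,x1,y1=box; m=np.zeros(d["depth"].shape,bool); m[y0:y1,x0:x1]=1
    m&=(d["img"].max(2)<60)&(C[...,2]>103)&(C[...,2]<118)&(d["depth"]>0)
    P=C[m]; print(n,"grip top",len(P),P.mean(0),P.min(0),P.max(0)); vu=np.argwhere(m).mean(0)
    print(vu[::-1])
C=cloud(t)
def line(n,x0,y0,x1,y1,zl,zh,bright=0):
    m=np.zeros(t["depth"].shape,bool); m[y0:y1,x0:x1]=1
    m&=(C[...,2]>zl)&(C[...,2]<zh)&(t["img"].max(2)>bright)&(t["depth"]>0)
    P=C[m].astype(np.float32); r=cv2.minAreaRect(P[:,:2]); print(n,len(P),r,np.median(P[:,2]))
def cr(a,b): return a/4+145,b/4+80
line("fence",285,108,298,182,36,56,110)
line("carr bar",163,92,195,176,20,70,110)
line("plate",186,108,200,162,35,60,90)
line("platen",244,105,296,173,85,104,80)
line("bed",150,90,295,192,14,24,100)
C3=C
m=np.zeros(t["depth"].shape,bool); m[148:178,306:331]=1; m&=(t["img"].max(2)<40)&(C[...,2]>10)&(C[...,2]<100)&(t["depth"]>0)
P=C[m]; r=cv2.minAreaRect(P[:,:2].astype(np.float32)); A=np.c_[P[:,:2],np.ones(len(P))]
for _ in range(5):
    co=np.linalg.lstsq(A,P[:,2],rcond=None)[0]; e=abs(A@co-P[:,2]); k=e<np.percentile(e,90)+.5; A=A[k];P=P[k]
print("pad",r,co,P.mean(0),e.max())
# book top edge far from fence: red-brown upper face
for a,b in((320,100),(258,385)): print("book L edge",onz(t,*cr(a,b),65))
for a,b in((212,135),(188,320)): print("carriage face edge",onz(t,*cr(a,b),52), bydepth(t,*cr(a-8,b)))
for a,b in((588,130),(560,400)): print("fence face",onz(t,*cr(a,b),46))
E
```

```text
top grip top 80 [593.7075429 239.8294957 107.3831515] [580.72068362 228.98079718 103.22554731] [607.51617376 251.11243071 112.52193208]
[173.925 138.   ]
side grip top 43 [591.40409083 245.51211507 106.0890749 ] [576.4322145  233.83718658 103.65011432] [609.57556457 255.85404393 110.13501613]
[179.41860465 205.44186047]Traceback (most recent call last):
  File "<stdin>", line 14, in <module>
  File "<stdin>", line 12, in line
cv2.error: OpenCV(4.12.0) /io/opencv/modules/imgproc/src/convhull.cpp:143: error: (-215:Assertion failed) total >= 0 && (depth == CV_32F || depth == CV_32S) in function 'convexHull'
```

```bash
python3 - <<'E'
from h import *
t=np.load("top0.npy",allow_pickle=True).item()
C=cloud(t)
def line(n,x0,y0,x1,y1,zl,zh,bright=0):
    m=np.zeros(t["depth"].shape,bool); m[y0:y1,x0:x1]=1
    m&=(C[...,2]>zl)&(C[...,2]<zh)&(t["img"].max(2)>bright)&(t["depth"]>0)
    P=np.ascontiguousarray(C[m][:,:2],dtype=np.float32)
    if len(P)<5: print(n,"few"); return
    c=P.mean(0); u,w,v=np.linalg.svd(P-c); print(n,len(P),c,"axis yaw",np.arctan2(*(v[0]*np.sign(v[0][0]))[::-1]),cv2.minAreaRect(P))
def cr(a,b): return a/4+145,b/4+80
line("fence",285,108,300,185,36,56)
line("bar",163,92,195,176,22,70,110)
line("platen",244,105,296,173,85,104,80)
line("bed",150,90,295,192,14,24)
m=np.zeros(t["depth"].shape,bool); m[148:178,306:331]=1; m&=(t["img"].max(2)<40)&(C[...,2]>10)&(C[...,2]<100)&(t["depth"]>0)
P=C[m]; A=np.c_[P[:,:2],np.ones(len(P))]
for _ in range(5):
    co=np.linalg.lstsq(A,P[:,2],rcond=None)[0]; e=abs(A@co-P[:,2]); k=e<np.percentile(e,90)+.5; A=A[k];P=P[k]
print("pad",co,P.mean(0),P.min(0),P.max(0),e.max())
for a,b in((320,100),(258,385)): print("book L edge",onz(t,*cr(a,b),65))
for a,b in((212,135),(188,320)): print("carriage face",onz(t,*cr(a,b),52))
for a,b in((594,130),(564,400)): print("fence face",onz(t,*cr(a,b),46))
E
```

```text
fence 388 [587.9848  -75.19029] axis yaw -0.11757808 ((589.9105834960938, -82.26592254638672), (29.552268981933594, 199.75778198242188), 83.39617156982422)
bar 1418 [627.52893 234.25749] axis yaw -0.04696675 ((631.3343505859375, 242.204833984375), (245.97727966308594, 93.9070053100586), 1.3983666896820068)
platen 1634 [586.02985   -6.433165] axis yaw -0.016491557 ((598.7508544921875, -9.568290710449219), (109.72423553466797, 171.8585968017578), 83.62371826171875)
bed 3657 [622.5848  187.56923] axis yaw 1.2075434 ((608.4591064453125, 123.92166900634766), (424.3345642089844, 290.0545959472656), 88.127685546875)
pad [-4.41547295e-01  5.95922395e-02  3.17143524e+02] [ 536.02040354 -145.4001123    71.81444572] [ 491.55817878 -183.55016138   49.11175557] [ 581.46122263 -109.32755678   92.14001271] 2.8789951405861984
book L edge [701.32822923 108.71336182  65.        ]
book L edge [498.98038853 149.15519825  65.        ]
carriage face [680.44441434 185.3381337   52.        ]
carriage face [547.11436849 199.43169139  52.        ]
fence face [686.60195868 -84.91818307  46.        ]
fence face [491.73379634 -60.3234368   46.        ]
```

{"api": "send_rows", "payload": {"series": [[0, [0.53, 0.82, 0], [0, 0, -1]], [0, [0.53, 0.82, 0], [0, 0, -1]], [0, [0.53, 0.82, 0], [0, 0, -1]], [0, [0.53, 0.82, 0], [0, 0, -1]], [0, [0.53, 0.82, 0], [0, 0, -1]], [0, [0.53, 0.82, 0], [0, 0, -1]], [0, [0, 0.9, 0], [0, 0, 0]], [0, [0, 0.9, 0], [0, 0, 0]]]}}

```text
clock: 1.1
eef_pos: [451.0, -190.4, 247.9]
tool_rot: [-3.141, 0.001, -0.111]
force: [0.9, 0.8, -0.6]
width: -0.1
gripper_force: 0.0
```

{"api": "send_rows", "payload": {"series": [[0, [0, 0.97, 0], [0, 0, 0]], [0, [0, 0.97, 0], [0, 0, 0]], [0, [0, 0.97, 0], [0, 0, 0]], [0, [0, 0.97, 0], [0, 0, 0]], [0, [0.3, 0.97, 0], [0, 0, 0]], [0, [0.6, 0.97, 0], [0, 0, 0]], [0, [0.8, 0.97, 0], [0, 0, 0]], [0, [0.8, 0.97, 0], [0, 0, 0]]]}}

```text
clock: 2.1
eef_pos: [582.2, 249.9, 248.1]
tool_rot: [3.141, 0.0, -0.111]
force: [1.2, -0.7, 0.9]
width: -0.0
gripper_force: 0.0
```

{"api": "send_rows", "payload": {"series": [[0, [0, 0.3, 0], [0, 0, 0]], [0, [0, 0, 0], [0, 0, 0]]]}}

```text
clock: 2.35
eef_pos: [580.0, 267.2, 247.3]
tool_rot: [3.141, 0.002, -0.109]
force: [-0.1, -0.4, -0.3]
width: -0.3
gripper_force: 0.0
```

```bash
python3 - <<'E'
from h import *
d=cam("wrist"); np.save("w1.npy",d,allow_pickle=True); C=cloud(d)
k=d["img"].max(2)
m=(k<60)&(C[...,2]>104)&(C[...,2]<116)&(abs(C[...,0]-593)<40)&(abs(C[...,1]-240)<40)
P=C[m]; print(len(P)); 
if len(P): print(P.mean(0),P.min(0),P.max(0))
print(d["T"]); print(d["T"]@np.array([593,240,110,1]),d["f"])
save(d,"w1.png",None,1.4)
E
```

```text
1050
[597.23849658 241.51565648 107.12381323] [581.59893789 229.47830571 104.00623902] [611.98609637 253.85978166 109.48224398]
[[-1.08254961e-01 -9.94122997e-01  5.74574283e-04  3.28255308e+02]
 [-9.50819981e-01  1.03708172e-01  2.91866372e-01  4.86804987e+02]
 [-2.90210661e-01  3.10496659e-02 -9.56458933e-01  5.37930860e+02]
 [ 0.00000000e+00  0.00000000e+00  0.00000000e+00  1.00000000e+00]]
[ 25.53380059 -20.03599929 268.07737563   1.        ] 345.70552002483646
```

View pics/w1.png

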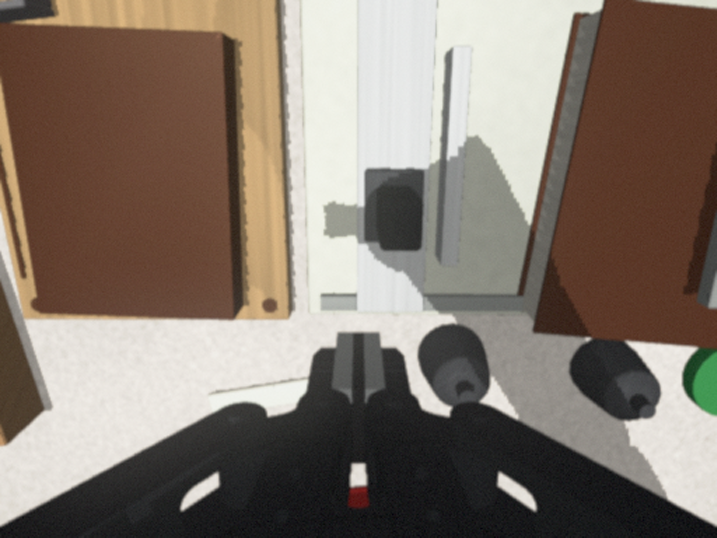

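The wrist view shows the grip top at (400,218), with the gripper square to the carriage and the waiting book well to the left. I go down behind the grip with closed fingers.

{"api": "send_rows", "payload": {"series": [[0, [0.37, 0.33, 0], [0, 0, 0]], [0, [0, 0, -0.5], [0, 0, 0]], [0, [0, 0, -0.7], [0, 0, 0]], [0, [0, 0, -0.7], [0, 0, 0]], [0, [0, 0, -0.73], [0, 0, 0]], [0, [0, 0, 0], [0, 0, 0]]]}}

```text
clock: 3.15
eef_pos: [600.7, 282.2, 87.8]
tool_rot: [3.136, 0.007, -0.114]
force: [-0.3, -0.1, 0.9]
width: 0.3
gripper_force: 0.0
```

{"api": "send_rows", "payload": {"series": [[0, [-0.015, -0.13, 0], [0, 0, 0]], [0, [-0.015, -0.13, 0], [0, 0, 0]], [0, [-0.015, -0.13, 0], [0, 0, 0]], [0, [-0.015, -0.13, 0], [0, 0, 0]], [0, [-0.015, -0.13, 0], [0, 0, 0]], [0, [-0.015, -0.13, 0], [0, 0, 0]], [0, [-0.015, -0.13, 0], [0, 0, 0]], [0, [-0.015, -0.13, 0], [0, 0, 0]]]}}

```text
clock: 4.15
eef_pos: [596.3, 223.0, 90.4]
tool_rot: [3.142, 0.0, -0.112]
force: [1.3, 1.1, 0.3]
width: 0.2
gripper_force: 0.9
```

{"api": "send_rows", "payload": {"series": [[0, [-0.008, -0.07, 0], [0, 0, 0]], [0, [-0.008, -0.07, 0], [0, 0, 0]], [0, [-0.008, -0.07, 0], [0, 0, 0]], [0, [-0.008, -0.07, 0], [0, 0, 0]], [0, [-0.008, -0.07, 0], [0, 0, 0]], [0, [-0.008, -0.07, 0], [0, 0, 0]], [0, [-0.008, -0.07, 0], [0, 0, 0]], [0, [-0.008, -0.07, 0], [0, 0, 0]]]}}

```text
clock: 5.15
eef_pos: [592.5, 189.7, 90.5]
tool_rot: [3.142, -0.0, -0.112]
force: [1.8, 3.5, -1.8]
width: -0.0
gripper_force: 1.9
```

{"api": "send_rows", "payload": {"series": [[0, [-0.004, -0.035, 0], [0, 0, 0]], [0, [-0.004, -0.035, 0], [0, 0, 0]], [0, [-0.004, -0.035, 0], [0, 0, 0]], [0, [-0.004, -0.035, 0], [0, 0, 0]], [0, [-0.004, -0.035, 0], [0, 0, 0]], [0, [0, 0, 0], [0, 0, 0]]]}}

```text
clock: 5.9
eef_pos: [591.3, 178.9, 90.5]
tool_rot: [3.141, 0.0, -0.112]
force: [1.0, 2.1, -1.2]
width: 0.3
gripper_force: 1.3
```

```bash
python3 - <<'E'
from h import *
d=cam("wrist"); save(d,"w2.png",None,1.4); np.save("w2.npy",d,allow_pickle=True); t=cam("top"); save(t,"t2.png",(145,80,345,205),4); np.save("t2.npy",t,allow_pickle=True)
E
```

```text
(no output)
```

View pics/w2.png

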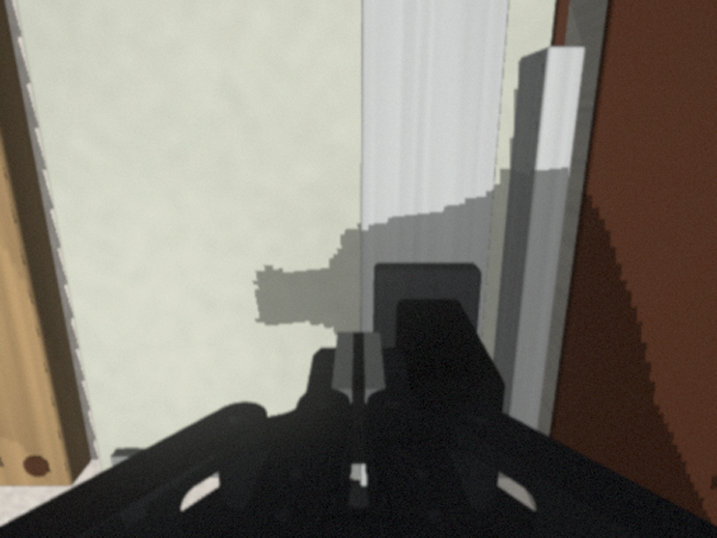

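The wrist view shows the carriage face (570,150) touching the book at the near end (555,430). A small wedge is still open at the far end (600,60), so I push on.

{"api": "send_rows", "payload": {"series": [[0, [-0.004, -0.03, 0], [0, 0, 0]], [0, [-0.004, -0.03, 0], [0, 0, 0]], [0, [-0.004, -0.03, 0], [0, 0, 0]], [0, [0, 0, 0], [0, 0, 0]]]}}

```text
clock: 6.5
eef_pos: [590.8, 175.2, 90.6]
tool_rot: [-3.14, -0.001, -0.111]
force: [2.7, 5.3, -2.1]
width: 0.1
gripper_force: 2.9
```

{"api": "send_rows", "payload": {"series": [[0, [-0.004, -0.03, 0], [0, 0, 0]], [0, [-0.004, -0.03, 0], [0, 0, 0]], [0, [-0.004, -0.03, 0], [0, 0, 0]], [0, [0, 0, 0], [0, 0, 0]]]}}

```text
clock: 7.0
eef_pos: [590.8, 175.2, 90.7]
tool_rot: [-3.133, -0.002, -0.108]
force: [4.3, 14.2, -7.0]
width: -0.1
gripper_force: 7.3
```

{"api": "send_rows", "payload": {"series": [[0, [-0.004, -0.03, 0], [0, 0, 0]], [0, [-0.003, -0.03, 0], [0, 0, 0]], [0, [0, 0, 0], [0, 0, 0]]]}}

```text
clock: 7.38
eef_pos: [590.8, 175.1, 90.8]
tool_rot: [-3.129, -0.004, -0.106]
force: [3.8, 19.6, -8.1]
width: -0.4
gripper_force: 10.3
```

```bash
python3 - <<'E'
from h import *
d=cam("wrist"); t=cam("top"); np.save("t3.npy",t,allow_pickle=True)
a=cv2.resize(d["img"][:270,200:,::-1],None,fx=1.9,fy=1.9,interpolation=2)[:, :590]
b=cv2.resize(t["img"][80:205,195:305,::-1],None,fx=4,fy=4,interpolation=2)
c=np.zeros((600,800,3),np.uint8); b=cv2.resize(b,(400,455)); a=cv2.resize(a,(400,int(a.shape[0]*400/a.shape[1])))
c[:a.shape[0],:400]=a; c[:455,400:]=b; cv2.imwrite("pics/c3.png",c[:460])
E
```

```text
(no output)
```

View pics/c3.png

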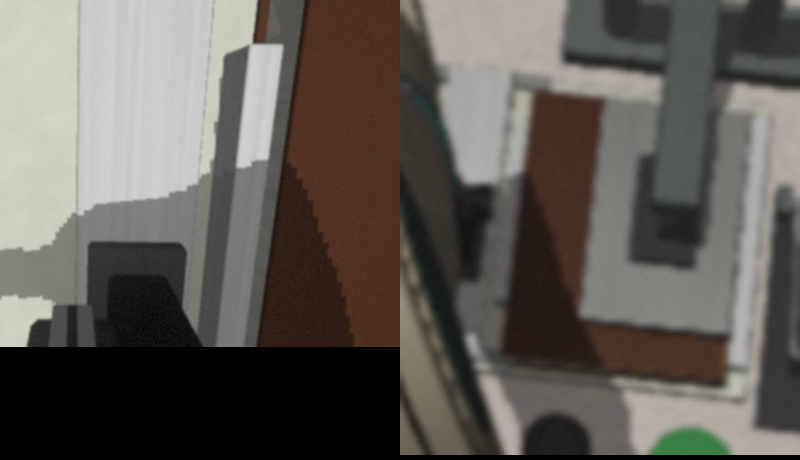

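The composite shows the book edge at (530,100)–(503,350) on the right, close to parallel with the fence at (760,120)–(738,360). I check the squareness numerically from edge rays.

```bash
python3 - <<'E'
from h import *
d=cam("wrist")
im=d["img"].astype(int); br=((im[:,:,0]-im[:,:,2])>.35*im[:,:,0])&(im[:,:,0]>30)
def edge(z,rows,f,n):
    Q=[]
    for v in rows:
        u=f(v)
        if u is not None: Q.append(onz(d,u,v,z)[:2])
    Q=np.array(Q); p=np.polyfit(Q[:,0],Q[:,1],1); e=Q[:,1]-np.polyval(p,Q[:,0]); k=abs(e)<2; p=np.polyfit(Q[k,0],Q[k,1],1)
    print(n,"yaw",np.arctan(p[0]),"y at x=600",np.polyval(p,600),k.sum(),Q[:,0].min(),Q[:,0].max())
def book(v):
    w=np.where(~br[v,380:460])[0]; return 380+w.max()+.5 if len(w) else None
edge(65,range(5,260,5),book,"book top edge")
hi=im.min(2)
def bar(v):
    g=im[v,250:270].mean(1); return 250+np.argmax(np.diff(g))+.5 if False else None
# bar left edge: largest gradient in blueness between bed and bar
def barl(v):
    g=cv2.GaussianBlur((im[v,:,2]-im[v,:,0]).astype(np.float32)[None],(5,1),0)[0]; return 245+np.argmax(np.diff(g[245:275]))+.5
edge(38,range(5,150,5),barl,"bar left edge(z~38)")
def cf(v): # face top right edge: bright -> grey
    g=cv2.GaussianBlur(im[v].max(1).astype(np.float32)[None],(3,1),0)[0]; return 400+np.argmin(np.diff(g[400:425]))+.5
edge(52,range(40,110,4),cf,"face edge")
t=np.load("t3.npy",allow_pickle=True).item(); d=t; im=t["img"].astype(int)
def crp(u,v): return 195+(u-400)/(400/110),80+v/3.64
for n,z,pts in(("book",65,((532,95),(503,355))),("fence",46,((768,120),(744,365)))):
    a,b=[onz(t,*crp(*p),z) for p in pts]; print(n,a,b,np.arctan((a-b)[1]/(a-b)[0]))
E
```

```text
book top edge yaw -0.11026928927605043 y at x=600 103.7417258831019 51 580.6852678867205 687.9920115603938
bar left edge(z~38) yaw -0.1158017926477467 y at x=600 173.43025423826373 29 636.2437957055399 700.925490147758
face edge yaw -0.10907181197241522 y at x=600 103.28079137120244 18 648.298778514124 676.9914251486039
book [698.13856904  91.1055714   65.        ] [495.41521328 111.66518499  65.        ] -0.10107151788650326
fence [685.22406692 -92.58153742  46.        ] [490.94973136 -70.27995504  46.        ] -0.11429398669874877
```

The book edge (yaw −0.110, y 103.7) and the carriage face (yaw −0.109, y 103.3) match, so the book is square and snug. I back off and move to the pedal.

{"api": "send_rows", "payload": {"series": [[0, [0.005, 0.06, 0], [0, 0, 0]], [0, [0.007, 0.06, 0], [0, 0, 0]], [0, [0.007, 0.06, 0], [0, 0, 0]], [0, [0.01, 0.1, 0], [0, 0, 0]], [0, [0.04, 0.4, 0], [0, 0, 0]], [0, [0, 0, 0.7], [0, 0, 0]], [0, [0, 0, 0.9], [0, 0, 0]], [0, [-0.4, 0, 0.9], [0, 0, 0]]]}}

```text
clock: 8.52
eef_pos: [570.4, 207.0, 242.0]
tool_rot: [-3.141, -0.001, -0.112]
force: [0.6, 0.4, 0.4]
width: -0.1
gripper_force: 0.0
```

{"api": "send_rows", "payload": {"series": [[0, [-0.7, -0.2, 0.1], [0, 0, 0]], [0, [-0.7, -0.5, 0], [0, 0, 0]], [0, [-0.4, -0.8, 0], [0, 0, 0]], [0, [0, -0.9, 0], [0, 0, 0]], [0, [0, -0.9, 0], [0, 0, 0]], [0, [0, -0.9, 0], [0, 0, 0]], [0, [0, -0.9, 0], [0, 0, 0]], [0, [0, 0, 0], [0, 0, 0]]]}}

```text
clock: 9.52
eef_pos: [461.7, -104.2, 246.8]
tool_rot: [3.14, -0.001, -0.12]
force: [0.7, -0.4, 0.9]
width: 0.2
gripper_force: 0.0
```

{"api": "send_rows", "payload": {"series": [[0, [0.1, -0.7, 0], [0, 0, 0]], [0, [0, 0, 0], [0, 0, 0]]]}}

```text
clock: 9.78
eef_pos: [468.4, -143.6, 246.7]
tool_rot: [3.14, -0.001, -0.115]
force: [1.1, 0.4, 0.4]
width: 0.1
gripper_force: 0.0
```

```bash
python3 - <<'E'
from h import *
print(sensors.read_state()["eef_pos"])
d=cam("wrist"); save(d,"w4.png",None,1.4); C=cloud(d); k=d["img"].max(2)
m=(k<70)&(abs(C[...,0]-536)<60)&(abs(C[...,1]+145)<50)&(C[...,2]>40)&(C[...,2]<105)&(d["depth"]>0)
kk,l,st,ce=cv2.connectedComponentsWithStats(m.astype(np.uint8)); i=1+st[1:,4].argmax(); P=C[l==i]; print(st[i],ce[i])
A=np.c_[P[:,:2],np.ones(len(P))]; co=np.linalg.lstsq(A,P[:,2],rcond=None)[0]; print(co,P.mean(0),P.min(0),P.max(0))
t=cam("top"); save(t,"t4.png",(145,80,345,205),4); np.save("t4.npy",t,allow_pickle=True)
C=cloud(t)
print("platen z",np.median(C[140:160,250:256,2]))
# two-view rays at pad centre
E
```

```text
[ 468.40925864 -143.57284813  246.68026685]
[ 206   39   89  114 9740] [250.05975359  95.61560575]
[-4.39377546e-01  4.98367100e-02  3.13815740e+02] [ 536.13247243 -146.8457115    70.9328627 ] [ 487.36329123 -187.81847746   47.62423082] [ 585.25027574 -105.95845845   90.75290991]
platen z 91.57776679642228
```

View pics/w4.png

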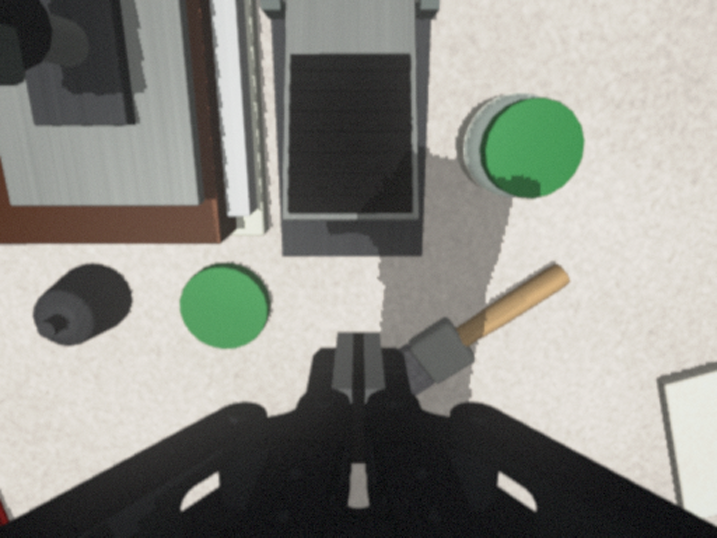

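View pics/t4.png

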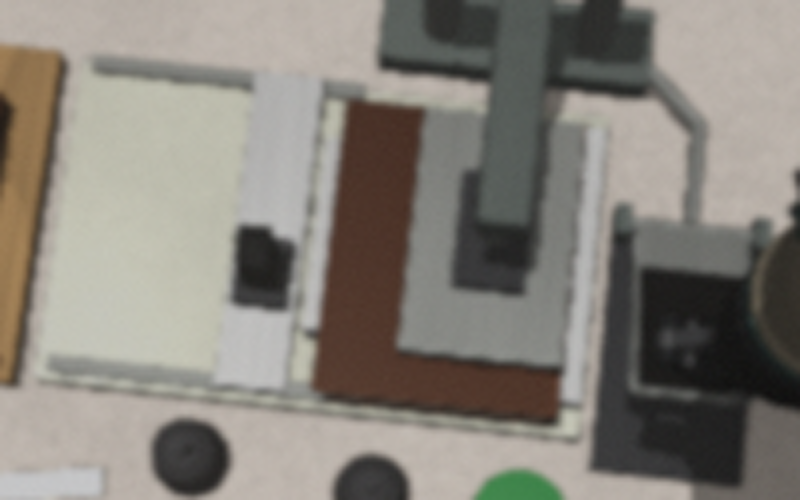

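The wrist view shows the pad at (350,135), clear of the jar at (535,145) and the brush. The top view shows the carriage still snug on a square book. I check the height of the rod behind the pedal, since the wrist camera passes over it.

```bash
python3 - <<'E'
from h import *
t=np.load("t4.npy",allow_pickle=True).item()
for a,b in((692,180),(692,150),(685,95),(665,80),(625,215),(760,230)): print(bydepth(t,a/4+145,b/4+80))
E
```

```text
[ 657.03240306 -157.9411819    23.82771752]
[ 678.97454692 -158.24564424   25.69530401]
[ 720.16646025 -154.10872446   27.03506867]
[ 733.1566323  -140.51978995   23.13332433]
[ 627.72633076 -107.32214812   34.02619373]
[ 617.69005465 -204.29329037   30.6385365 ]
```

{"api": "send_rows", "payload": {"series": [[0, [0.63, -0.03, 0], [0, 0, 0]], [0, [0.63, -0.03, 0], [0, 0, 0]], [0, [0, 0, -0.7], [0, 0, 0]], [0, [0, 0, -0.5], [0, 0, 0]], [0, [0, 0, 0], [0, 0, 0]]]}}

```text
clock: 10.5
eef_pos: [541.8, -142.9, 172.5]
tool_rot: [-3.14, 0.006, -0.109]
force: [-0.4, 0.4, 0.2]
width: 0.3
gripper_force: 0.0
```

{"api": "send_rows", "payload": {"series": [[0, [0, -0.07, -0.6], [0, 0, 0]], [0, [0, 0, -0.5], [0, 0, 0]], [0, [0, 0, -0.08], [0, 0, 0]], [0, [0, 0, 0], [0, 0, 0]]]}}

```text
clock: 11.0
eef_pos: [544.2, -149.5, 105.0]
tool_rot: [-3.141, -0.002, -0.111]
force: [-0.7, 1.1, 0.2]
width: 0.1
gripper_force: 0.0
```

{"api": "send_rows", "payload": {"series": [[0, [0, 0, -0.04], [0, 0, 0]], [0, [0, 0, -0.04], [0, 0, 0]], [0, [0, 0, -0.04], [0, 0, 0]], [0, [0, 0, -0.04], [0, 0, 0]], [0, [0, 0, -0.04], [0, 0, 0]], [0, [0, 0, -0.04], [0, 0, 0]], [0, [0, 0, 0], [0, 0, 0]]]}}

```text
clock: 11.88
eef_pos: [543.1, -149.9, 89.0]
tool_rot: [-3.142, 0.0, -0.112]
force: [0.6, -0.1, 0.1]
width: -0.0
gripper_force: 0.0
```

{"api": "send_rows", "payload": {"series": [[0, [0, 0, -0.03], [0, 0, 0]], [0, [0, 0, -0.03], [0, 0, 0]], [0, [0, 0, -0.03], [0, 0, 0]], [0, [0, 0, -0.03], [0, 0, 0]], [0, [0, 0, 0], [0, 0, 0]]]}}

```text
clock: 12.5
eef_pos: [543.2, -150.0, 82.2]
tool_rot: [3.142, -0.0, -0.112]
force: [-0.5, 0.3, 5.9]
width: -0.2
gripper_force: 2.3
```

{"api": "send_rows", "payload": {"series": [[0, [-0.005, 0, -0.03], [0, 0, 0]], [0, [-0.01, 0, -0.03], [0, 0, 0]], [0, [-0.01, 0, -0.03], [0, 0, 0]], [0, [-0.01, 0, -0.03], [0, 0, 0]], [0, [0, 0, 0], [0, 0, 0]]]}}

```text
clock: 13.12
eef_pos: [540.8, -149.8, 75.1]
tool_rot: [-3.141, 0.001, -0.112]
force: [-1.7, 0.7, 6.5]
width: 0.0
gripper_force: 3.1
```

{"api": "send_rows", "payload": {"series": [[0, [-0.01, 0, -0.03], [0, 0, 0]], [0, [-0.01, 0, -0.03], [0, 0, 0]], [0, [-0.005, 0, -0.02], [0, 0, 0]], [0, [0, 0, -0.02], [0, 0, 0]], [0, [0, 0, 0], [0, 0, 0]]]}}

```text
clock: 13.75
eef_pos: [540.3, -149.8, 72.8]
tool_rot: [-3.141, -0.002, -0.112]
force: [-7.4, 4.1, 36.9]
width: -0.0
gripper_force: 16.9
```

{"api": "send_rows", "payload": {"series": [[0, [0, 0, 0.03], [0, 0, 0]], [0, [0, 0, 0], [0, 0, 0]]]}}

```text
clock: 14.0
eef_pos: [540.3, -149.8, 73.1]
tool_rot: [-3.141, -0.002, -0.112]
force: [-4.5, 2.0, 23.1]
width: -0.0
gripper_force: 10.7
```

{"api": "send_rows", "payload": {"series": [[0, [0, 0, 0.005], [0, 0, 0]], [0, [0, 0, 0], [0, 0, 0]], [0, [0, 0, 0], [0, 0, 0]], [0, [0, 0, 0], [0, 0, 0]], [0, [0, 0, 0], [0, 0, 0]], [0, [0, 0, 0], [0, 0, 0]], [0, [0, 0, 0], [0, 0, 0]], [0, [0, 0, 0], [0, 0, 0]]]}}

```text
clock: 15.0
eef_pos: [540.3, -149.8, 73.1]
tool_rot: [-3.141, -0.002, -0.112]
force: [-4.7, 1.9, 21.9]
width: 0.0
gripper_force: 9.7
```

{"api": "send_rows", "payload": {"series": [[0, [0, 0, 0], [0, 0, 0]], [0, [0, 0, 0], [0, 0, 0]], [0, [0, 0, 0], [0, 0, 0]], [0, [0, 0, 0], [0, 0, 0]], [0, [0, 0, 0], [0, 0, 0]], [0, [0, 0, 0], [0, 0, 0]], [0, [0, 0, 0], [0, 0, 0]], [0, [0, 0, 0], [0, 0, 0]]]}}

```text
clock: 16.0
eef_pos: [540.3, -149.8, 73.1]
tool_rot: [-3.141, -0.002, -0.112]
force: [-3.6, 1.9, 20.8]
width: -0.0
gripper_force: 9.7
```

```bash
python3 - <<'E'
from h import *
t=cam("top"); C=cloud(t); print("platen top z",np.median(C[140:160,250:256,2]), sensors.read_state()["force"])
E
```

```text
platen top z 76.79121853656645 [-4.18599259  2.65018409 22.14253076]
```

{"api": "send_rows", "payload": {"series": [[0, [0, 0, 0], [0, 0, 0]], [0, [0, 0, 0], [0, 0, 0]], [0, [0, 0, 0], [0, 0, 0]], [0, [0, 0, 0], [0, 0, 0]]]}}

```text
clock: 16.55
eef_pos: [540.3, -149.8, 73.1]
tool_rot: [-3.141, -0.002, -0.112]
force: [-3.4, 2.8, 20.7]
width: -0.4
gripper_force: 9.7
```

The platen top is at 77 mm, so its lower face sits on the book at 65 mm, and it has held for 2.5 s at about 21 N. I let the pedal up slowly.

{"api": "send_rows", "payload": {"series": [[0, [0, 0, 0.02], [0, 0, 0]], [0, [0.005, 0, 0.02], [0, 0, 0]], [0, [0.005, 0, 0.02], [0, 0, 0]], [0, [0.006, 0, 0.025], [0, 0, 0]], [0, [0.006, 0, 0.025], [0, 0, 0]], [0, [0.006, 0, 0.025], [0, 0, 0]], [0, [0.006, 0, 0.025], [0, 0, 0]], [0, [0.006, 0, 0.025], [0, 0, 0]]]}}

```text
clock: 17.55
eef_pos: [543.8, -150.1, 82.5]
tool_rot: [3.141, -0.004, -0.112]
force: [4.0, -0.6, 2.6]
width: 0.2
gripper_force: 1.9
```

{"api": "send_rows", "payload": {"series": [[0, [0.005, 0, 0.025], [0, 0, 0]], [0, [0.005, 0, 0.025], [0, 0, 0]], [0, [0, 0, 0.025], [0, 0, 0]], [0, [0, 0, 0.025], [0, 0, 0]], [0, [0, 0, 0.025], [0, 0, 0]], [0, [0, 0, 0.025], [0, 0, 0]], [0, [0, 0, 0.025], [0, 0, 0]], [0, [0, 0, 0.025], [0, 0, 0]]]}}

```text
clock: 18.55
eef_pos: [542.2, -149.9, 94.0]
tool_rot: [-3.141, 0.001, -0.112]
force: [-0.1, -0.3, 0.6]
width: 0.2
gripper_force: 0.0
```

{"api": "send_rows", "payload": {"series": [[0, [0, 0, 0.2], [0, 0, 0]], [0, [0, 0, 0.6], [0, 0, 0]], [0, [0, 0, 0.8], [0, 0, 0]], [0, [0, 0, 0.8], [0, 0, 0]], [0, [-0.8, 0, 0], [0, 0, 0]], [0, [-0.8, -0.6, 0], [0, 0, 0]], [0, [0, -0.9, 0], [0, 0, 0]], [0, [0, 0, 0], [0, 0, 0]]]}}

```text
clock: 19.55
eef_pos: [445.6, -244.9, 239.4]
tool_rot: [3.138, -0.002, -0.12]
force: [0.2, 0.6, -0.6]
width: 0.3
gripper_force: 0.0
```

```bash
python3 - <<'E'
from h import *
t=cam("top"); C=cloud(t); print("platen top z",np.median(C[140:160,250:256,2]))
save(t,"t5.png",(145,80,345,205),4); a=np.load("t4.npy",allow_pickle=True).item()
df=cv2.absdiff(t["img"],a["img"]).max(2); print("changed px on press",(df[95:195,150:300]>40).sum())
C0=cloud(a); print("pad z now/before",np.median(C[155:172,308:322,2]),np.median(C0[155:172,308:322,2]))
E
```

```text
platen top z 92.19719553512637
changed px on press 0
pad z now/before 73.15217268180854 317.99985685508545
```

View pics/t5.png

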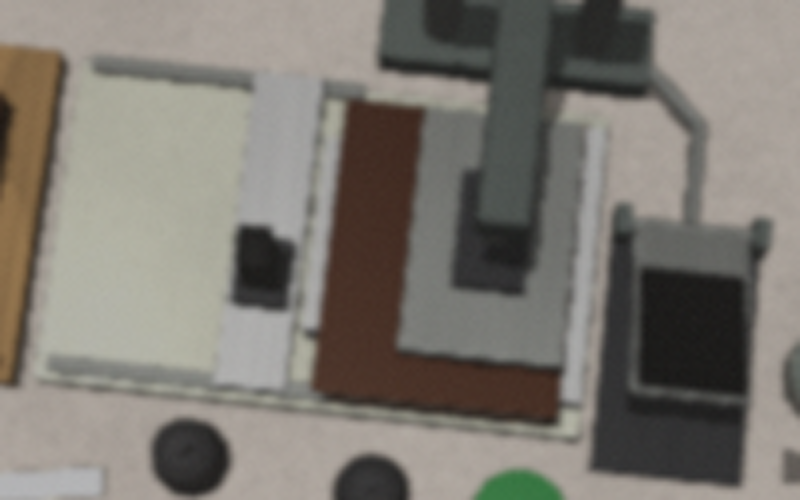

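The pedal (690,330) and platen (490,240) are back up. The carriage face (320,220) is still snug on the square book, and nothing else has moved.

```bash
python3 -c "
from cell import ctrl; print(ctrl.finish_job())"
```

```text
the job is handed in; nothing more can be done
None
```

The book is square and snug against the fence and the job is handed in at about 20 s: the pedal was held about 2.5 s at roughly 21 N after a brief overshoot to about 37 N on landing, then let up gently, with the carriage still snug.

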